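# Plug in the pointer and crank the ruling guide to the red tick

## Task

Set up the stripe-ruling jig: stand the yellow pointer head's square steel plug fully home in the carriage's socket, with its black arm pointing over the painted panel. Then turn the hand crank, in small turns at the end, until the arm's sharp tip is lined up over the red tape tick (not the blue one), and let go. Leave the paint bottles and the brush jar where they stand.

Things in the scene. Friction and masses are not known exactly. Their poses are not given: they have to be found in the camera images.
- pointer: Loose pointer head, 125 x 52 x 84 mm, upright on its plug at the robot's left. Origin: centre of the plug's underside; z up; x along the arm. Steel plug 36 x 36 mm, z 0-26 (lowest 5 mm stepped in to 29); yellow flange 52 x 52, z 26-34, comes to rest on the carriage; yellow grip post 40 (x) by 30 (y), z 34-84; black arm 12 wide, z 28-34, to a sharp tip at x 99. 220 g.
- tip (a point): Lower edge of the sharp tip of the pointer head's arm (99 mm along x, 28.5 mm up in the head's frame).
- carriage: Aluminium block 80 x 80 x 38 mm on the jig's rails; origin at the centre of its underside (24 mm above the table), x towards the panel, z up. Slides along its y, up to 56 mm either side of mid-travel, driven by the crank: 36 mm a turn, to +y when the crank turns anticlockwise seen from above. Resists direct pushing.
- socket (a point): Centre of the mouth of the carriage's square socket, in its top face (62 mm above the table). Socket 39 x 39 mm (1.5 mm play each side of the plug), 4 mm bevel at the mouth, 28 mm deep, sides parallel to the carriage's x and y.
- crank: Hand crank: steel disc 120 mm diameter, 8 mm thick; vertical axis through its origin, the centre of its underside (62 mm above the table), 200 mm to the carriage's -y from mid-travel. A red upright knob, 20 mm diameter, fixed to the disc 45 mm off the axis, stands from 70 to 120 mm above the table. Stays where left; pushing the knob round takes about 3 N.
- knob_top (a point): Centre of the top of the crank's red knob (120 mm above the table).
- red_mark: Red tape tick, 50 x 6 mm, stuck on the top of the painted panel across its near edge, running along its own x (parallel to the carriage's x). Origin: on its centreline, 10 mm from the end nearest the carriage, 57 mm above the table; x away from the carriage, y along the carriage's travel. The tip passes about 7 mm above it.
- blue_mark: Blue tape tick, same size, the wrong one; it and the red one may be on either side.
- white_bottle: White paint bottle with black cap, 56 mm diameter, 160 mm tall, loose; origin at the centre of its base. Leave alone.
- cyan_bottle: Blue paint bottle with white cap, 60 mm diameter, 130 mm tall, loose; origin at the centre of its base. Leave alone.
- brush_jar: Glass jar of brushes, 76 mm diameter, about 190 mm tall over the brushes, loose; origin at the centre of its base. Leave alone.
Not all that is in view belongs to the job. What is shaped like the pointer but green or purple is not meant.

How it is judged:
By the outcome, as a careful person would: the job done as asked, in the order asked, and still so for the second after the job is handed in, with the robot touching nothing.
It also fails if it takes over 64 s, if anything falls off the work surface, if the arm or the gripper's body presses on something with over 40 N, if the wrist force passes 120 N, or if a joint passes its speed limit or range.

## Robot

A 6-joint arm with a two-finger parallel gripper is mounted at the origin on the work surface. World frame = base frame: x ahead of the robot, y to its left, z up, the work surface at z = 0. Lengths are in mm, angles in rad, forces in N, time in s.
With the tool pointing down it reaches from about 350 to 875 mm from the base axis. Payload 4.2 kg.
Tool frame: the origin (TCP) lies on the mounting face of the last link; the fingertips stand 173 mm ahead of it and the grasp point (between the pads) lies 155 mm ahead of it; z points along the fingers, y is the line along which they close (so a half turn about z gives the same grasp; the last joint's range is limited). The gripper opens to 85 mm and grips with 20 to 120 N. Pads are 22 mm wide; open, the fingers measure 114 mm over their backs; the gripper's body (76 mm by 85 mm) begins 54 mm behind the grasp point. The pads swing forward as they close: fully open they stand 13 mm farther back than shut.
Start: joints at [-1.085, 0.385, 0.008, 0, -1.194, -0.259], TCP at [140.556, -608.97, 404.712] pointing down, gripper open.
Joint ranges: [-3.14, 3.14], [-1.21, 2.06], [-1.07, 1.41], [-3.16, 2.05], [-2.99, -0.16], [-3.1, 3.1]. Speed limits (rad/s): [2.79, 2.79, 3.14, 3.14, 3.14, 3.14].

## Interface

Orientations are given as a unit quaternion [x, y, z, w].
In Python, from bench import arm gives the robot as it stands. The module is installed in compiled form; this text tells all that it offers.
- The arm moves only by the tool move_arm, never from a script. Its arguments are lists of equal length, an entry for each row: "fingers": the finger opening in mm, from 0 to 85.4; "travel": the shift along the tool's x, y, z in mm, a list of three; "dr": the turn, a rotation vector about the tool's x, y, z in rad, a list of three. A call has 1 to 10 rows; each row is the pose to reach, as a shift and turn from the pose commanded when the call began, along the tool's axes at that moment; what a row does not reach only later rows make up. A row lasts 1/10 s, in which the tool goes at most 50 mm and 8.59 degrees, less where a joint would pass 70% of its speed; a pose out of reach is approached as far as the arm can. A call with a gripper value outside its range is refused whole. The fingers move at their own pace and stop on an object; the grip force is fixed at half the most. Time passes only in rows, so rows that repeat a pose let the fingers close. It gives the time, the measured TCP pose, the force, the opening and the grip force at its end, in the units of the state.
- arm.read_state(): the state, without advancing time (a new reading comes with each control period).
- arm.get_image(name): name is "scene" or "top" or "wrist"; returns the picture (420x560x3 uint8, red, green, blue); there is no depth.
- arm.camera_model(name): a dict with "intrinsics" (3x3 intrinsics, pixels), "k1" (the pictures are not rectified: a ray, as slopes to the right and down, at radius r is drawn at 1 + k1 r^2 times it, then the intrinsics apply), "pose" (4x4, takes a point from camera to world coordinates). Camera axes: x right, y up, looking along -z (the intrinsics and any distortion apply to the point x, -y, -z); pixel columns grow to the right and rows downward; lengths in mm; the calibration is good to about 2 mm. A picture is of the moment at which its call begins: read the wrist's pose just before it. camera_model takes no time and is no camera call; for the wrist camera it gives the pose at the moment of the call.
- arm.job_done(): hands the job in; it is judged then, once.
The state is a dict: "clock": time; "joints": joint angles; "joint_vel": joint speeds; "joint_efforts": joint torques, N m; "position": TCP position; "ee_rot": TCP orientation; "contact_force": force on the tool from outside, world axes, zero at the start; "wrist_torque": the same for the moment, N m; "gripper_width": finger opening in mm; "grasp_force": force on a finger pad.
Only numpy, scipy, OpenCV 4.12 (cv2) and the standard library are available. Lean on these libraries where they do the work, as an engineer would, in place of code of your own. Each camera call takes 0.05 s, during which the arm holds its last target. There are 200 camera calls.

## Working session

There is one attempt and no reset: what is moved stays moved. The work goes in short steps, Python scripts to look and compute and a tool call to move; the robot and the scene stay as the last step left them, time stands still between calls to the robot, and variables do not carry over. Pictures are saved under pics/ and viewed, at most 10 in all, crops included, and the job is handed in when it is done.

Besides the shell and the picture viewer there is one more tool, called after "Call:" by a JSON object that holds its "method" and its "body". move_arm: Moves the arm, as the interface text tells. Its arguments: {"type":"object","properties":{"fingers":{"type":"array","items":{"type":"number"}},"travel":{"type":"array","items":{"type":"array","items":{"type":"number"}}},"dr":{"type":"array","items":{"type":"array","items":{"type":"number"}}}},"required":["fingers","travel","dr"]}

```bash
mkdir -p pics; cat > h.py <<'E'
import numpy as np, cv2
from bench import arm
from scipy.spatial.transform import Rotation as R
def save(name,fn,crop=None,s=1):
    m=arm.camera_model(name); im=arm.get_image(name)
    np.savez('pics/'+fn+'.npz',im=im,K=m['intrinsics'],k1=m['k1'],pose=m['pose'])
    cv2.imwrite('pics/'+fn+'_raw.png',im[:,:,::-1])
    return im,m
def ray(m,u,v):
    K=np.array(m['intrinsics']);k=float(m['k1'])
    d=np.array([(u-K[0,2])/K[0,0],(v-K[1,2])/K[1,1]]);p=d.copy()
    for _ in range(30): p=d/(1+k*(p@p))
    P=np.array(m['pose']); return P[:3,3],P[:3,:3]@np.array([p[0],-p[1],-1])
def onz(m,u,v,z):
    o,d=ray(m,u,v); return o+d*(z-o[2])/d[2]
def proj(m,X):
    K=np.array(m['intrinsics']);P=np.array(m['pose']);c=P[:3,:3].T@(np.array(X,float)-P[:3,3])
    p=np.array([c[0],-c[1]])/-c[2]; p=p*(1+float(m['k1'])*(p@p)); return K[0,0]*p[0]+K[0,2],K[1,1]*p[1]+K[1,2]
def big(im,fn,box,s):
    x0,y0,x1,y1=box; cv2.imwrite('pics/'+fn+'.png',cv2.resize(im[y0:y1,x0:x1,::-1],None,fx=s,fy=s,interpolation=cv2.INTER_CUBIC))
E
python3 - <<'E'
from h import *
a,m=save('scene','s0');b,m2=save('top','t0')
cv2.imwrite('pics/b0.png',cv2.resize(b[:,:,::-1],(784,588),interpolation=cv2.INTER_CUBIC))
cv2.imwrite('pics/a0.png',a[:,:,::-1])
print(arm.read_state(),m,m2)
E
```

```text
{'clock': 0.1, 'joints': array([-1.08543156e+00,  3.85451754e-01,  6.75131740e-03, -4.06114556e-04,
       -1.19403467e+00, -2.58585959e-01]), 'joint_vel': array([ 0.00076011, -0.00267256,  0.00346855,  0.00165573, -0.00029234,
        0.00059913]), 'joint_efforts': array([-3.12057819e-04, -3.93318558e+01,  1.88930404e+01,  4.19801205e+00,
       -2.57564818e-03,  8.82507209e-06]), 'position': array([ 140.50040578, -608.80481866,  403.74741458]), 'ee_rot': array([-1.13072116e-01,  9.93586293e-01,  9.71695929e-04, -1.76497010e-04]), 'contact_force': array([ 0.29696088,  0.51012767, -0.6768622 ]), 'wrist_torque': array([-0.00545689, -0.01045211, -0.01967908]), 'grasp_force': 0.0, 'gripper_width': 85.21972896581164} {'intrinsics': array([[507.58020126,   0.        , 276.97411406],
       [  0.        , 507.58020126, 203.36806012],
       [  0.        ,   0.        ,   1.        ]]), 'k1': 0.035785315761874985, 'pose': array([[-8.09712339e-01, -5.06107313e-01,  2.97020732e-01,
         9.34764700e+02],
       [ 5.86702433e-01, -6.87757604e-01,  4.27515769e-01,
         7.77203240e+02],
       [-1.20905904e-02,  5.20427580e-01,  8.53820210e-01,
         1.36156644e+03],
       [ 0.00000000e+00,  0.00000000e+00,  0.00000000e+00,
         1.00000000e+00]])} {'intrinsics': array([[390.82659497,   0.        , 275.43027396],
       [  0.        , 390.82659497, 203.91280662],
       [  0.        ,   0.        ,   1.        ]]), 'k1': -0.10089331902093782, 'pose': array([[ 2.26602270e-02,  9.98973685e-01, -3.92185128e-02,
         4.50895859e+02],
       [-9.99741954e-01,  2.27052883e-02,  7.03900348e-04,
         1.31969047e+02],
       [ 1.59364557e-03,  3.91924421e-02,  9.99230410e-01,
         1.31396704e+03],
       [ 0.00000000e+00,  0.00000000e+00,  0.00000000e+00,
         1.00000000e+00]])}
```

View pics/b0.png

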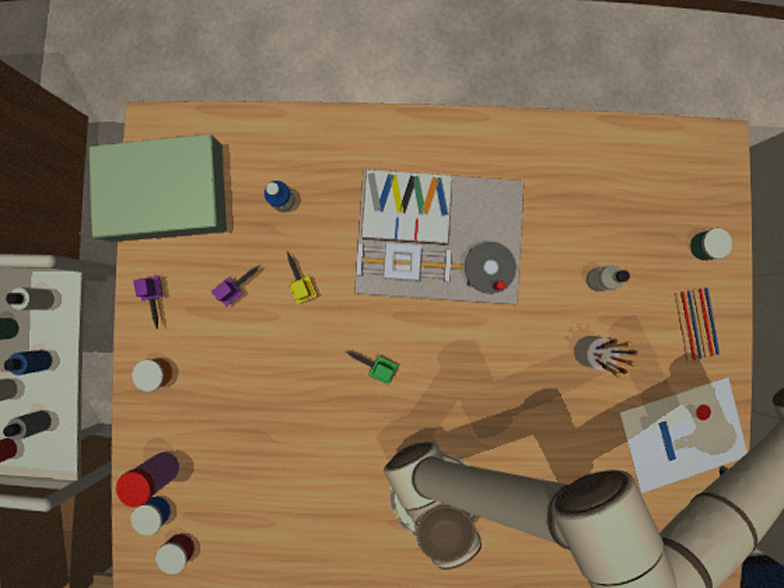

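View pics/a0.png

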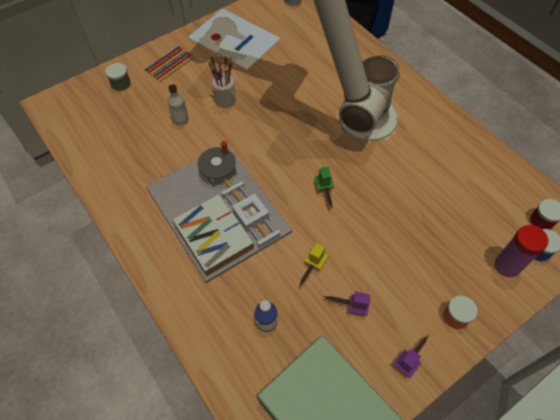

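The top view shows the yellow pointer at (303,290), with its arm running up-left to (288,252). The carriage is at (403,261), the red tick at (416,230), the blue tick at (397,228), and the crank at (490,267) with its knob at (500,286). I'll enlarge this area.

```bash
python3 - <<'E'
from h import *
b=np.load('pics/t0.npz')['im']
big(b,'t0c',(195,115,380,222),4.3)
E
```

```text
(no output)
```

View pics/t0c.png

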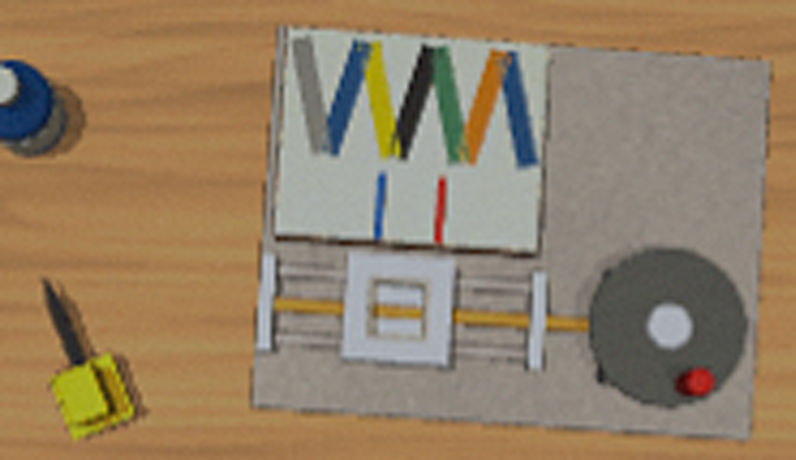

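```bash
python3 - <<'E'
from h import *
m=np.load('pics/t0.npz');m={'intrinsics':m['K'],'k1':m['k1'],'pose':m['pose']}
def c(x,y,z): return onz(m,(x+.5)/4.3-.5+195,(y+.5)/4.3-.5+115,z)[:2].round(1)
for n,x,y,z in [('c1',348,250,62),('c2',457,256,62),('c3',450,368,62),('c4',341,359,62),('sock',397,308,62),('crank',668,327,70),('knob',700,381,120),('r1',443,178,57),('r2',438,243,57),('b1',382,174,57),('b2',378,238,57),('tip',43,281,31),('armbase',78,362,31),('post',82,400,84),('postL',52,386,84)]: print(n,c(x,y,z))
s=arm.read_state();w=arm.camera_model('wrist');T=R.from_quat(s['ee_rot']).as_matrix()
P=np.array(w['pose']);print(T.round(3),(T.T@(P[:3,3]-s['position'])).round(1),(T.T@P[:3,:3]).round(3),w['intrinsics'])
E
```

```text
c1 [600.4 133. ]
c2 [597.8  51.3]
c3 [513.7  54.9]
c4 [518.6 136.4]
sock [557.7  95.4]
crank [ 547.6 -106.6]
knob [ 505.6 -120.6]
r1 [657.2  62.7]
r2 [607.8  65.5]
b1 [659.1 108.7]
b2 [610.5 110.7]
tip [575.1 366.8]
armbase [513.4 337.9]
post [483.  325.6]
postL [492.8 348.1]
[[-0.974 -0.225 -0.001]
 [-0.225  0.974  0.002]
 [ 0.     0.002 -1.   ]] [78.1  0.5 30.6] [[-0.001  0.953  0.303]
 [ 1.     0.001  0.001]
 [ 0.001  0.303 -0.953]] [[361.27018611   0.         276.22933846]
 [  0.         361.27018611 204.70498108]
 [  0.           0.           1.        ]]
```

```bash
cat >> h.py <<'E'
def to(p,yaw=None):
    """tool-frame travel and dr to bring TCP to p with tool y at world angle yaw(deg), pointing down"""
    s=arm.read_state();T=R.from_quat(s['ee_rot']);t=T.as_matrix().T@(np.array(p)-s['position'])
    out=[t.round(1)]
    if yaw is not None:
        a=np.radians(yaw);y=[np.cos(a),np.sin(a),0];z=[0,0,-1];G=R.from_matrix(np.array([np.cross(y,z),y,z]).T)
        out.append((T.inv()*G).as_rotvec().round(4))
    print(*out)
E
python3 - <<'E'
from h import *
to([430,-200,430]); to([480,323,390],115)
E
```

```text
[-373.9  333.4  -25.6]
[-540.2  831.7   15.3] [ 2.000e-03  1.000e-04 -2.097e-01]
```

Call:
{"method": "move_arm", "body": {"fingers": [85,85,85,85,85,85,85,85,85,85], "travel": [[-375,333,-30],[-375,333,-30],[-375,333,-30],[-375,333,-30],[-375,333,-30],[-375,333,-30],[-375,333,-30],[-375,333,-30],[-375,333,-30],[-375,333,-30]], "dr": [[0,0,-0.2],[0,0,-0.2],[0,0,-0.2],[0,0,-0.2],[0,0,-0.2],[0,0,-0.2],[0,0,-0.2],[0,0,-0.2],[0,0,-0.2],[0,0,-0.2]]}}

```text
clock: 1.1
position: [430.2, -200.1, 434.6]
ee_rot: [-0.212, 0.977, 0.0, 0.0]
contact_force: [1.2, -0.9, -0.1]
gripper_width: 84.8
grasp_force: 0.0
```

```bash
python3 - <<'E'
from h import *
to([480,323,390],115)
E
```

```text
[-262.   455.5   44.7] [ 0.0001  0.0001 -0.0093]
```

Call:
{"method": "move_arm", "body": {"fingers": [85,85,85,85,85,85,85,85,85,85], "travel": [[-262,455,45],[-262,455,45],[-262,455,45],[-262,455,45],[-262,455,45],[-262,455,45],[-262,455,45],[-262,455,45],[-262,455,45],[-262,455,45]], "dr": [[0,0,-0.01],[0,0,-0.01],[0,0,-0.01],[0,0,-0.01],[0,0,-0.01],[0,0,-0.01],[0,0,-0.01],[0,0,-0.01],[0,0,-0.01],[0,0,-0.01]]}}

```text
clock: 2.1
position: [476.9, 295.8, 391.4]
ee_rot: [-0.217, 0.976, -0.0, -0.0]
contact_force: [0.8, -0.5, 0.3]
gripper_width: 85.2
grasp_force: 0.0
```

Call:
{"method": "move_arm", "body": {"fingers": [85,85], "travel": [[0,20,0],[0,20,0]], "dr": [[0,0,0],[0,0,0]]}}

```text
clock: 2.3
position: [468.1, 314.4, 390.6]
ee_rot: [-0.218, 0.976, -0.0, -0.001]
contact_force: [0.5, -1.0, -1.1]
gripper_width: 84.9
grasp_force: 0.0
```

```bash
python3 - <<'E'
from h import *
print(arm.read_state()['position'])
im,m=save('wrist','w1'); cv2.imwrite('pics/w1.png',cv2.resize(im[:,:,::-1],(784,588),interpolation=cv2.INTER_CUBIC))
E
```

```text
[468.13781493 314.39845385 390.55815291]
```

View pics/w1.png

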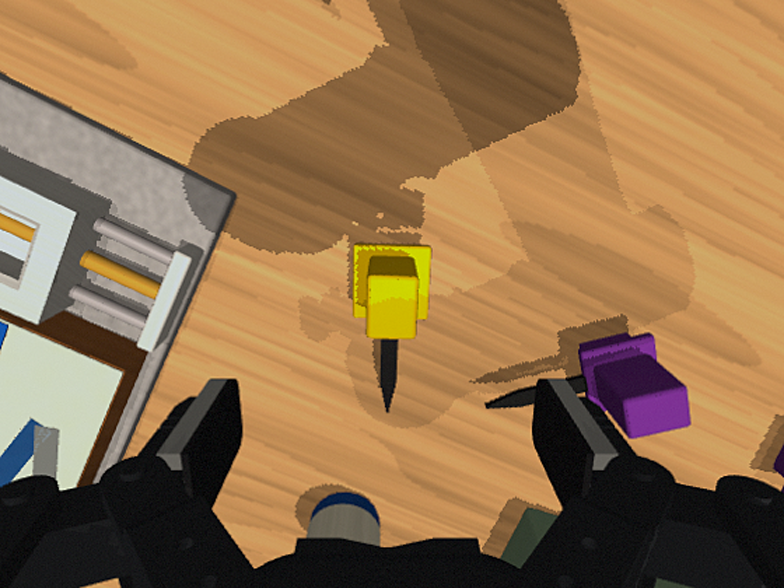

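```bash
python3 - <<'E'
from h import *
m=np.load('pics/w1.npz');m={'intrinsics':m['K'],'k1':m['k1'],'pose':m['pose']}
def c(x,y,z): return onz(m,(x+.5)/1.4-.5,(y+.5)/1.4-.5,z)[:2].round(1)
for n,x,y,z in [('p1',368,275,84),('p2',418,276,84),('p3',415,338,84),('p4',368,338,84),('f1',357,244,34),('f2',431,246,34),('fr',428,320,34),('fl',354,316,34),('tip',388,411,31),('ptip',487,405,31),('pflange',580,340,34)]: print(n,c(x,y,z))
to([484,325,230],115)
E
```

```text
p1 [474.3 305.7]
p2 [462.8 331.7]
p3 [497.8 346.9]
p4 [509.6 321.8]
f1 [472.  294.7]
f2 [452.5 339.3]
fr [500.1 360.9]
fl [519.1 313.5]
tip [578.  367.1]
ptip [542.4 430.8]
pflange [468.3 463.5]
[-19.6   4.4 160.9] [-0.0006 -0.0018  0.0027]
```

```bash
python3 - <<'E'
from h import *
to([486,326.7,217],114)
E
```

```text
[-22.2   5.1 173.9] [-0.0006 -0.0018  0.0201]
```

Call:
{"method": "move_arm", "body": {"fingers": [85,85,85,85,85,85,85,85], "travel": [[-22,5,60],[-22,5,100],[-22,5,130],[-22,5,150],[-22,5,165],[-22,5,173],[-22,5,173],[-22,5,173]], "dr": [[0,-0.002,0.02],[0,-0.002,0.02],[0,-0.002,0.02],[0,-0.002,0.02],[0,-0.002,0.02],[0,-0.002,0.02],[0,-0.002,0.02],[0,-0.002,0.02]]}}

```text
clock: 3.15
position: [487.0, 325.4, 219.8]
ee_rot: [-0.207, 0.978, 0.001, 0.002]
contact_force: [0.8, -0.6, 0.4]
gripper_width: 84.7
grasp_force: 0.0
```

Call:
{"method": "move_arm", "body": {"fingers": [40,30,20,20,20,20,20,20], "travel": [[0,0,0],[0,0,0],[0,0,0],[0,0,0],[0,0,0],[0,0,0],[0,0,0],[0,0,0]], "dr": [[0,0,0],[0,0,0],[0,0,0],[0,0,0],[0,0,0],[0,0,0],[0,0,0],[0,0,0]]}}

```text
clock: 3.95
position: [486.8, 326.0, 219.4]
ee_rot: [-0.207, 0.978, 0.0, 0.001]
contact_force: [-0.7, -0.3, 4.3]
gripper_width: 29.2
grasp_force: 60.0
```

```bash
python3 - <<'E'
from h import *
s=arm.read_state();print(s['position'],s['gripper_width'],s['grasp_force'],s['contact_force'],s['wrist_torque'])
to([486,326,330],114)
E
```

```text
[486.78422308 325.98811978 219.44575733] 29.23978031439324 59.95286822319031 [-0.70150029 -0.32902871  4.28715589] [ 0.06353296  0.29611556 -0.03208896]
[   0.4    0.4 -110.6] [ 0.0003  0.0031 -0.0017]
```

Call:
{"method": "move_arm", "body": {"fingers": [20,20,20,20], "travel": [[0,0,-30],[0,0,-70],[0,0,-110],[0,0,-110]], "dr": [[0,0,0],[0,0,0],[0,0,0],[0,0,0]]}}

```text
clock: 4.35
position: [487.4, 326.5, 334.2]
ee_rot: [-0.207, 0.978, 0.003, 0.006]
contact_force: [1.6, 0.8, -1.6]
gripper_width: 29.5
grasp_force: 59.9
```

```bash
python3 - <<'E'
from h import *
s=arm.read_state();print(s['position'],s['gripper_width'],s['grasp_force'])
to([557.7,95.4,330],87.3)
E
```

```text
[487.41583296 326.49167357 334.17469913] 29.50720589356468 59.864641427993774
[  29.5 -239.7    3. ] [0.0062 0.0113 0.4648]
```

Call:
{"method": "move_arm", "body": {"fingers": [20,20,20,20,20,20,20,20,20,20], "travel": [[5,-40,0],[10,-80,0],[15,-120,0],[20,-160,0],[25,-200,0],[28,-230,0],[29,-240,0],[29,-240,0],[29,-240,0],[29,-240,0]], "dr": [[0,0,0.08],[0,0,0.16],[0,0,0.24],[0,0,0.32],[0,0,0.4],[0,0,0.44],[0,0,0.464],[0,0,0.464],[0,0,0.464],[0,0,0.464]]}}

```text
clock: 5.35
position: [556.8, 95.5, 328.4]
ee_rot: [0.023, 1.0, 0.0, 0.001]
contact_force: [0.4, -0.3, -1.5]
gripper_width: 29.3
grasp_force: 60.2
```

```bash
python3 - <<'E'
from h import *
im,m=save('wrist','w2'); cv2.imwrite('pics/w2.png',cv2.resize(im[:,:,::-1],(784,588),interpolation=cv2.INTER_CUBIC))
s=arm.read_state();print(s['position'],s['ee_rot'],s['wrist_torque'],s['contact_force'])
to([557.7,95.4,330],87.3)
E
```

```text
[556.78587398  95.60350508 328.5468991 ] [2.26404681e-02 9.99743345e-01 4.47208496e-04 6.73665795e-04] [-0.02683718  0.02016807  0.00415475] [-0.08138428 -0.59113997 -1.20976316]
[-0.9 -0.2 -1.5] [0.0009 0.0013 0.0018]
```

View pics/w2.png

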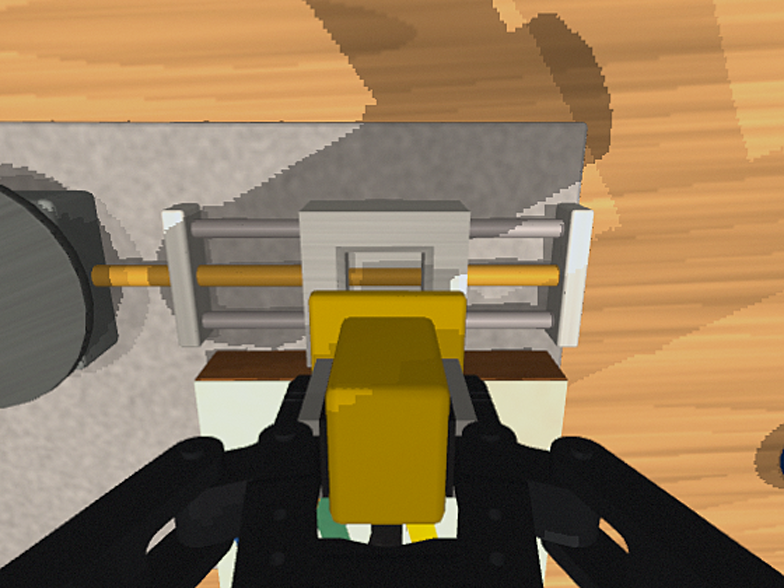

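```bash
python3 - <<'E'
from h import *
m=np.load('pics/w2.npz');m={'intrinsics':m['K'],'k1':m['k1'],'pose':m['pose']}
def c(x,y,z): return onz(m,(x+.5)/1.4-.5,(y+.5)/1.4-.5,z)[:2].round(1)
for n,x,y,z in [('c4',300,211,62),('c3',470,211,62),('cr',467,282,62),('b1',336,247,62),('b2',433,247,62),('br',434,288,62),('bl',337,290,62),('fl',310,293,143.1),('fr',466,293,143.1),('base1',585,123,12),('base2',100,123,12),('post l',341,318,193),('post r',436,318,193),('post bl',328,520,193),('post br',447,520,193)]: print(n,c(x,y,z))
E
```

```text
c4 [514.8  57.2]
c3 [518.4 136.4]
cr [553.1 135.1]
b1 [532.7  72.6]
b2 [534.8 118.8]
br [555.4 118.9]
bl [554.2  71.4]
fl [528.9  72.3]
fr [531.2 122.5]
base1 [482.5 205.6]
base2 [470.6 -53.9]
post l [518.8  87.3]
post r [519.8 108.4]
post bl [573.4  80. ]
post br [574.9 110.2]
```

Call:
{"method": "move_arm", "body": {"fingers": [20,20,20,20,20], "travel": [[-1,-1.2,20],[-1,-1.2,38],[-1,-1.2,45],[-1,-1.2,45],[-1,-1.2,45]], "dr": [[0,0,0],[0,0,0],[0,0,0],[0,0,0],[0,0,0]]}}

```text
clock: 5.9
position: [558.4, 93.8, 284.5]
ee_rot: [0.023, 1.0, 0.001, 0.002]
contact_force: [1.1, 0.4, -2.6]
gripper_width: 29.6
grasp_force: 60.2
```

Call:
{"method": "move_arm", "body": {"fingers": [20,20,20,20,20,20], "travel": [[0,0,3],[0,0,6],[0,0,9],[0,0,12],[0,0,12],[0,0,12]], "dr": [[0,0,0],[0,0,0],[0,0,0],[0,0,0],[0,0,0],[0,0,0]]}}

```text
clock: 6.5
position: [558.2, 93.4, 275.8]
ee_rot: [0.023, 1.0, 0.0, 0.002]
contact_force: [-7.2, 0.8, 17.8]
gripper_width: 29.5
grasp_force: 62.8
```

Call:
{"method": "move_arm", "body": {"fingers": [20,20,20,20], "travel": [[0.7,0.4,-1],[1.4,0.8,-1],[1.4,0.8,0],[1.4,0.8,1]], "dr": [[0,0,0],[0,0,0],[0,0,0],[0,0,0]]}}

```text
clock: 6.9
position: [557.6, 93.8, 275.6]
ee_rot: [0.023, 1.0, -0.0, 0.003]
contact_force: [-7.3, -1.6, 22.5]
gripper_width: 29.5
grasp_force: 63.1
```

Call:
{"method": "move_arm", "body": {"fingers": [20,20,20], "travel": [[0,0,1],[0,0,2],[0,0,3]], "dr": [[0,0,0],[0,0,0],[0,0,0]]}}

```text
clock: 7.2
position: [557.6, 93.8, 275.3]
ee_rot: [0.022, 1.0, -0.0, 0.004]
contact_force: [-13.3, -1.7, 37.1]
gripper_width: 29.7
grasp_force: 64.7
```

```bash
python3 - <<'E'
from h import *
im,m=save('wrist','w3'); b,m2=save('scene','s3')
A=cv2.resize(im[110:330,130:430],None,fx=2.6,fy=2.6,interpolation=cv2.INTER_CUBIC)[:,:,::-1]
cv2.imwrite('pics/w3.png',A)
s=arm.read_state();print(s['position'],s['ee_rot'],s['wrist_torque'],s['contact_force'])
E
```

```text
[557.55346393  93.79070354 275.34943333] [ 2.21678696e-02  9.99746671e-01 -1.39185968e-04  3.89352246e-03] [-0.85751305  3.17215304 -0.07066197] [-11.09999992  -1.12973791  31.9987757 ]
```

View pics/w3.png

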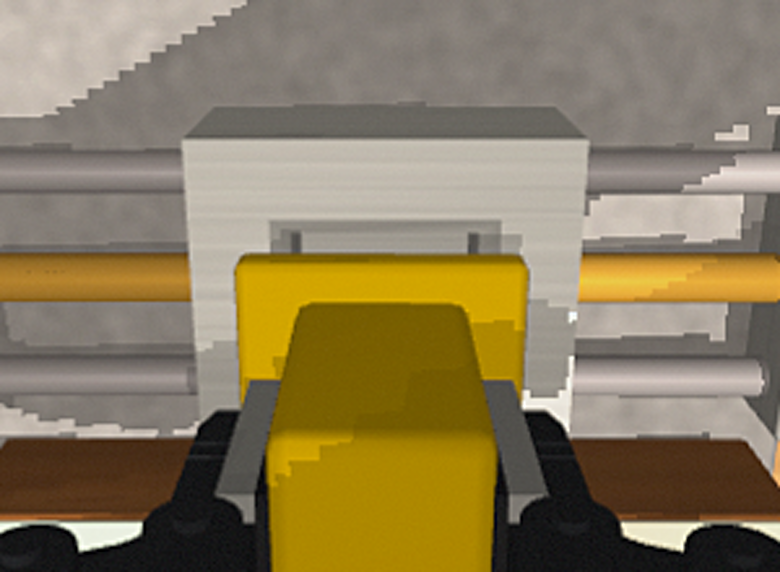

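```bash
python3 - <<'E'
from h import *
m=np.load('pics/w3.npz');m={'intrinsics':m['K'],'k1':m['k1'],'pose':m['pose']}
def c(x,y,z): return onz(m,(x+.5)/2.6-.5+130,(y+.5)/2.6-.5+110,z)[:2].round(1)
for n,x,y,z in [('c4',182,138,62),('c3',588,137,62),('b1',269,220,62),('b2',502,220,62),('i1',293,232,58),('i2',477,232,58),('fl',236,257,90),('fr',528,257,90),('fl',236,257,84),('fr',528,257,84),('fl',236,257,96),('fr',528,257,96)]: print(n,c(x,y,z))
E
```

```text
c4 [514.8  56.6]
c3 [518.2 136.3]
b1 [532.3  72.3]
b2 [534.4 119.3]
i1 [536.3  76.5]
i2 [538.  114.6]
fl [530.6  69.9]
fr [532.9 120.4]
fl [532.6  68.9]
fr [534.9 121.3]
fl [528.6  71. ]
fr [530.8 119.6]
```

Call:
{"method": "move_arm", "body": {"fingers": [20,20,20,20,20,20], "travel": [[0,0,-4],[0,0,-8],[1,0.4,-8],[1.8,0.7,-8],[1.8,0.7,-8],[1.8,0.7,-8]], "dr": [[0,0,0],[0,0,0],[0,0,0],[0,0,0],[0,0,0],[0,0,0]]}}

```text
clock: 7.9
position: [555.1, 95.0, 275.2]
ee_rot: [0.024, 1.0, 0.0, 0.001]
contact_force: [0.2, -0.2, -1.5]
gripper_width: 29.3
grasp_force: 60.3
```

```bash
python3 - <<'E'
from h import *
s=arm.read_state();print(s['position'],s['wrist_torque'],s['contact_force']);to([557,94.5,270],87.4)
E
```

```text
[555.08280551  94.9851467  275.21140678] [-0.03476349 -0.28957784  0.00608348] [ 0.21921331 -0.17000162 -1.46334411]
[-1.9 -0.4  5.2] [ 0.0005  0.0012 -0.0017]
```

Call:
{"method": "move_arm", "body": {"fingers": [20,20,20,20,20], "travel": [[0,0,3],[0,0,6],[0,0,8],[0,0,10],[0,0,12]], "dr": [[0,0,0],[0,0,0],[0,0,0],[0,0,0],[0,0,0]]}}

```text
clock: 8.4
position: [555.0, 94.9, 263.6]
ee_rot: [0.024, 1.0, 0.0, 0.001]
contact_force: [-0.3, -0.8, -2.0]
gripper_width: 29.4
grasp_force: 60.2
```

Call:
{"method": "move_arm", "body": {"fingers": [20,20,20,20], "travel": [[0,0,2],[0,0,4],[0,0,6],[0,0,7]], "dr": [[0,0,0],[0,0,0],[0,0,0],[0,0,0]]}}

```text
clock: 8.8
position: [555.0, 94.9, 256.6]
ee_rot: [0.024, 1.0, 0.0, 0.001]
contact_force: [0.1, 0.2, -0.2]
gripper_width: 28.9
grasp_force: 60.2
```

Call:
{"method": "move_arm", "body": {"fingers": [20,20,20,20], "travel": [[0,0,1],[0,0,2],[0,0,3],[0,0,3]], "dr": [[0,0,0],[0,0,0],[0,0,0],[0,0,0]]}}

```text
clock: 9.2
position: [555.0, 95.0, 255.4]
ee_rot: [0.023, 1.0, 0.0, 0.001]
contact_force: [-4.2, -0.2, 7.7]
gripper_width: 29.5
grasp_force: 61.5
```

Call:
{"method": "move_arm", "body": {"fingers": [20,20,20], "travel": [[0,0,1],[0,0,2],[0,0,2]], "dr": [[0,0,0],[0,0,0],[0,0,0]]}}

```text
clock: 9.5
position: [554.9, 95.0, 255.3]
ee_rot: [0.023, 1.0, 0.0, 0.001]
contact_force: [-6.2, 0.6, 17.1]
gripper_width: 29.3
grasp_force: 62.8
```

Call:
{"method": "move_arm", "body": {"fingers": [35,45,60,75,85,85,85], "travel": [[0,0,-2],[0,0,-2],[0,0,-2],[0,0,-2],[0,0,-2],[0,0,-2],[0,0,-2]], "dr": [[0,0,0],[0,0,0],[0,0,0],[0,0,0],[0,0,0],[0,0,0],[0,0,0]]}}

```text
clock: 10.2
position: [555.0, 94.9, 253.6]
ee_rot: [0.024, 1.0, 0.0, 0.001]
contact_force: [-1.2, 0.1, -0.5]
gripper_width: 85.2
grasp_force: 0.0
```

Call:
{"method": "move_arm", "body": {"fingers": [85,85,85,85,85,85], "travel": [[0,0,-30],[0,0,-70],[0,0,-110],[0,0,-150],[0,0,-150],[0,0,-150]], "dr": [[0,0,0],[0,0,0],[0,0,0],[0,0,0],[0,0,0],[0,0,0]]}}

```text
clock: 10.8
position: [554.5, 94.7, 404.8]
ee_rot: [0.024, 1.0, 0.001, 0.002]
contact_force: [-1.7, -0.5, -0.8]
gripper_width: 85.0
grasp_force: 0.0
```

```bash
python3 - <<'E'
from h import *
im,m=save('wrist','w4'); b,m2=save('scene','s4'); t,_=save('top','t4')
A=cv2.resize(im[:,:,::-1],(448,336),interpolation=cv2.INTER_AREA)
B=cv2.resize(b[140:280,140:300,::-1],(352,308),interpolation=cv2.INTER_CUBIC)
B=cv2.copyMakeBorder(B,0,28,0,0,cv2.BORDER_CONSTANT)
C=cv2.resize(t[115:180,195:380,::-1],(740,260),interpolation=cv2.INTER_CUBIC);C=cv2.copyMakeBorder(C,0,0,0,60,cv2.BORDER_CONSTANT)
cv2.imwrite('pics/w4.png',np.vstack([np.hstack([A,B]),C]))
s=arm.read_state();print(s['position'],s['contact_force'])
E
```

```text
[554.43102781  94.67879169 402.25264139] [-0.36693194  0.14733777 -1.03021485]
```

View pics/w4.png

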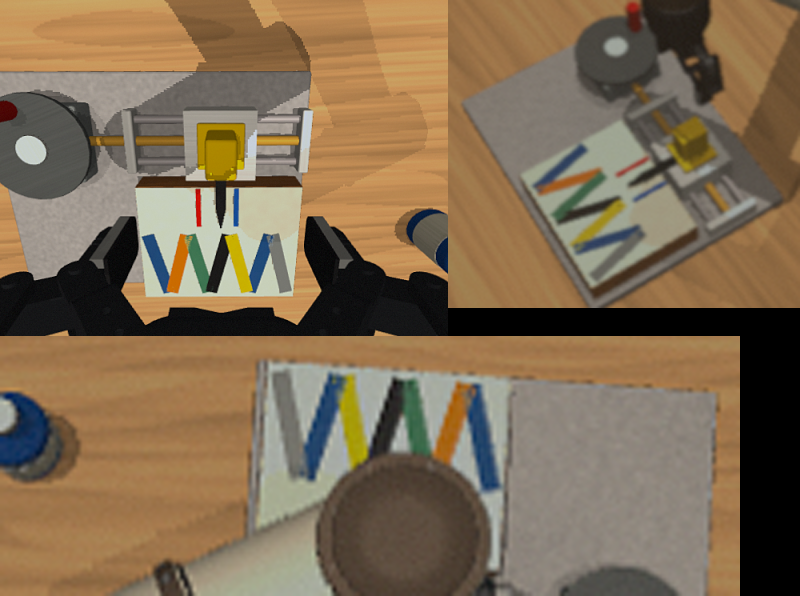

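```bash
python3 - <<'E'
from h import *
s=arm.read_state();print(s['joints'].round(3),R.from_quat(s['ee_rot']).as_matrix()[:,1].round(3))
d=np.load('pics/w4.npz');m={'intrinsics':d['K'],'k1':d['k1'],'pose':d['pose']};im=d['im'].astype(int)
print('tip',onz(m,221/.8,228/.8,64.5).round(1))
r,g,b=im[...,0],im[...,1],im[...,2]
sub=np.zeros(r.shape,bool);sub[225:290,230:310]=1
for n,k in(('red',(r>120)&(g<70)&(b<70)&sub),('blue',(b>90)&(r<80)&(b>r+40)&sub)):
    y,x=np.nonzero(k);print(n,len(x),[onz(m,x[y==q].mean(),q,57).round(1)[:2] for q in (y.min()+5,y.max()-5)])
# knob & hub
print('hub',onz(m,30/.8,150/.8,70).round(1),'knob',onz(m,5/.8,110/.8,120).round(1))
big(d['im'],'w4c',(215,140,325,300),3.7)
E
```

```text
[ 0.457  0.281 -0.152 -0.    -1.139 -2.075] [ 0.047  0.999 -0.   ]
tip [657.6  90.6  64.5]
red 261 [array([610.2,  65.1]), array([651.7,  63.1])]
blue 272 [array([615.5, 110.6]), array([654. , 108.8])]
hub [ 548.5 -111.    70. ] knob [500.3 -88.9 120. ]
```

View pics/w4c.png

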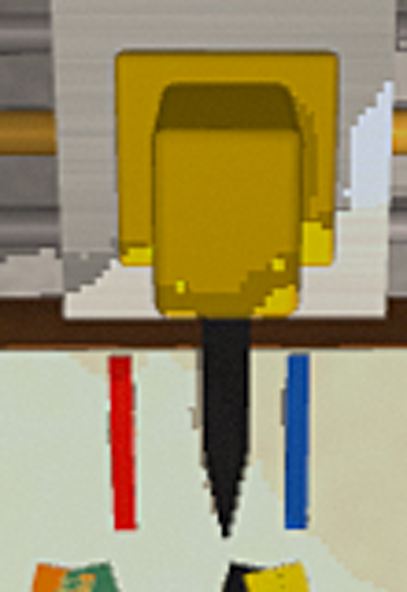

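The pointer is seated: the flange is flat on the carriage and square to it. The tip at crop (226,536) lies between red (left, x≈123) and blue (right, x≈297). It needs to move about 28 mm to -y, which is roughly 0.77 of a turn clockwise. Next I'll go above the knob while unwinding joint 6.

Call:
{"method": "move_arm", "body": {"fingers": [85,85,85,85,85,85,85,85,85,85], "travel": [[39,-217,40],[39,-217,40],[39,-217,40],[39,-217,40],[39,-217,40],[39,-217,40],[39,-217,40],[39,-217,40],[39,-217,40],[39,-217,40]], "dr": [[0,0,-0.14],[0,0,-0.28],[0,0,-0.42],[0,0,-0.56],[0,0,-0.7],[0,0,-0.84],[0,0,-0.98],[0,0,-1.12],[0,0,-1.26],[0,0,-1.4]]}}

```text
clock: 11.95
position: [505.4, -120.2, 362.0]
ee_rot: [-0.628, 0.778, 0.001, -0.0]
contact_force: [-0.6, -0.3, 0.2]
gripper_width: 84.8
grasp_force: 0.0
```

Call:
{"method": "move_arm", "body": {"fingers": [85,85,85,85,85,85,85,85,85,85], "travel": [[0,0,0],[0,0,0],[0,0,0],[0,0,0],[0,0,0],[0,0,0],[0,0,0],[0,0,0],[0,0,0],[0,0,0]], "dr": [[0,0,-0.14],[0,0,-0.28],[0,0,-0.42],[0,0,-0.56],[0,0,-0.7],[0,0,-0.84],[0,0,-0.98],[0,0,-1.12],[0,0,-1.26],[0,0,-1.4]]}}

```text
clock: 12.95
position: [505.4, -120.1, 362.0]
ee_rot: [0.982, -0.19, -0.001, -0.0]
contact_force: [0.4, -0.8, 0.3]
gripper_width: 84.9
grasp_force: 0.0
```

```bash
python3 - <<'E'
from h import *
s=arm.read_state();print(s['position'],s['joints'].round(2))
to([505.6,-120.6,360],288)
E
```

```text
[ 505.41615424 -120.13006513  361.99916467] [ 0.08  0.24 -0.31 -0.   -1.02  1.11]
[0.3 0.4 2. ] [-6.000e-04  1.500e-03 -6.973e-01]
```

Call:
{"method": "move_arm", "body": {"fingers": [85,85,85,85,85,85,85,85], "travel": [[0,0,2],[0,0,2],[0,0,2],[0,0,2],[0,0,2],[0,0,2],[0,0,2],[0,0,2]], "dr": [[0,0,-0.14],[0,0,-0.28],[0,0,-0.42],[0,0,-0.56],[0,0,-0.7],[0,0,-0.84],[0,0,-0.9],[0,0,-0.9]]}}

```text
clock: 13.75
position: [505.5, -120.1, 360.1]
ee_rot: [0.968, 0.253, -0.0, -0.0]
contact_force: [-0.3, 0.1, 0.1]
gripper_width: 85.2
grasp_force: 0.0
```

```bash
python3 - <<'E'
from h import *
im,m=save('wrist','w5')
s=arm.read_state();print(s['position'],s['joints'].round(2))
i=im.astype(int);k=((i[...,0]>110)&(i[...,1]<60)&(i[...,2]<60)).astype(np.uint8)
n,l,st,ce=cv2.connectedComponentsWithStats(k);print(st[1:][st[1:,4]>80],ce[1:][st[1:,4]>80])
cv2.imwrite('pics/w5.png',im[:,:,::-1])
E
```

```text
[ 505.48977383 -120.10506982  360.38096934] [ 0.08  0.25 -0.31 -0.   -1.01  2.  ]
[[265 208  30  27 621]] [[279.31400966 221.3252818 ]]
```

View pics/w5.png

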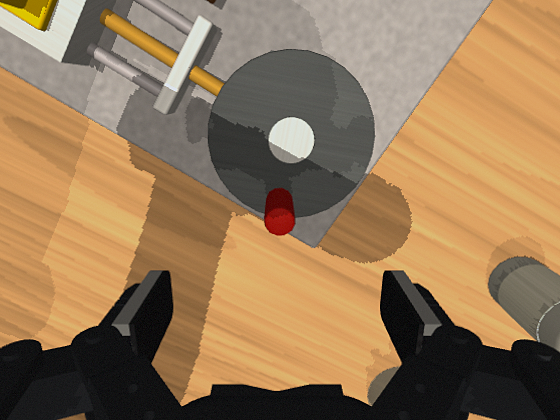

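```bash
python3 - <<'E'
from h import *
d=np.load('pics/w5.npz');m={'intrinsics':d['K'],'k1':d['k1'],'pose':d['pose']}
print('knob',onz(m,280,221.5,120).round(1))
P=[onz(m,u,v,70)[:2] for u,v in((208,133),(375,133),(291,49.5),(291,217.5))];print(np.round(P,1),(P[0]+P[1])/2,(P[2]+P[3])/2)
to([504,-120,255],300)
E
```

```text
knob [ 505.5 -121.8  120. ]
[[ 522.9  -53.9]
 [ 580.7 -157.2]
 [ 598.9  -78. ]
 [ 496.6 -137. ]] [ 551.79914325 -105.54461688] [ 547.73056776 -107.49996315]
[ -1.2  -0.7 105.4] [-0.0009  0.0002 -0.0138]
```

Call:
{"method": "move_arm", "body": {"fingers": [85,85,85,85,85,85], "travel": [[-0.5,1,40],[-0.5,1,75],[-0.5,1,95],[-0.5,1,105],[-0.5,1,105],[-0.5,1,105]], "dr": [[0,0,0],[0,0,0],[0,0,0],[0,0,0],[0,0,0],[0,0,0]]}}

```text
clock: 14.4
position: [506.4, -121.1, 257.2]
ee_rot: [0.968, 0.253, 0.002, 0.0]
contact_force: [-0.6, 0.4, 0.1]
gripper_width: 84.9
grasp_force: 0.0
```

Call:
{"method": "move_arm", "body": {"fingers": [45,30,15,10,10,10,10,10], "travel": [[0,0,0],[0,0,0],[0,0,0],[0,0,0],[0,0,0],[0,0,0],[0,0,0],[0,0,0]], "dr": [[0,0,0],[0,0,0],[0,0,0],[0,0,0],[0,0,0],[0,0,0],[0,0,0],[0,0,0]]}}

```text
clock: 15.2
position: [506.0, -121.2, 257.1]
ee_rot: [0.967, 0.253, 0.001, 0.0]
contact_force: [-1.7, -0.6, 5.1]
gripper_width: 18.8
grasp_force: 58.4
```

```bash
cat >> h.py <<'E'
HUB=np.array([548,-106.5])
def arc(step,n):
    """rows for a clockwise arc about HUB (deg per row), in present tool axes; tool turns along"""
    s=arm.read_state();T=R.from_quat(s['ee_rot']).as_matrix();v=s['position'][:2]-HUB
    print('r',np.hypot(*v).round(1),'ang',np.degrees(np.arctan2(v[1],v[0])).round(1),s['joints'][5].round(2),s['contact_force'].round(1))
    v=v/np.hypot(*v)*45; o=HUB-s['position'][:2]
    for k in range(1,n+1):
        a=np.radians(step*k);c,q=np.cos(a),np.sin(a)
        w=np.r_[np.array([[c,q],[-q,c]])@v+o,0]
        print((T.T@w)[:2].round(1).tolist(),a.round(3))
E
python3 -c "
from h import *
arc(7,10)"
```

```text
r 44.5 ang -160.8 2.01 [-1.7 -0.6  5.1]
[0.8, -5.4] 0.122
[2.7, -10.6] 0.244
[5.3, -15.4] 0.367
[8.4, -20.0] 0.489
[12.0, -24.1] 0.611
[16.2, -27.7] 0.733
[20.7, -30.8] 0.855
[25.6, -33.4] 0.977
[30.7, -35.3] 1.1
[36.1, -36.5] 1.222
```

Call:
{"method": "move_arm", "body": {"fingers": [10,10,10,10,10,10,10,10,10,10], "travel": [[1,-5.4,0],[2.8,-10.6,0],[5.3,-15.4,0],[8.4,-20,0],[12,-24.1,0],[16.2,-27.7,0],[20.7,-30.8,0],[25.6,-33.4,0],[30.7,-35.3,0],[36.1,-36.5,0]], "dr": [[0,0,0.122],[0,0,0.244],[0,0,0.367],[0,0,0.489],[0,0,0.611],[0,0,0.733],[0,0,0.855],[0,0,0.977],[0,0,1.1],[0,0,1.222]]}}

```text
clock: 16.2
position: [520.6, -72.3, 257.1]
ee_rot: [0.937, -0.35, 0.002, -0.0]
contact_force: [3.3, -8.4, 0.5]
gripper_width: 18.6
grasp_force: 58.7
```

```bash
python3 -c "
from h import *
arc(7,10)"
```

```text
r 43.9 ang 128.7 0.68 [ 3.3 -8.4  0.5]
[0.2, -5.5] 0.122
[2.1, -10.7] 0.244
[4.7, -15.5] 0.367
[7.9, -20.0] 0.489
[11.5, -24.1] 0.611
[15.7, -27.7] 0.733
[20.2, -30.8] 0.855
[25.1, -33.3] 0.977
[30.3, -35.2] 1.1
[35.6, -36.5] 1.222
```

Call:
{"method": "move_arm", "body": {"fingers": [10,10,10,10,10,10,10,10,10,10], "travel": [[1,-5.4,0],[2.8,-10.6,0],[5.3,-15.4,0],[8.4,-20,0],[12,-24.1,0],[16.2,-27.7,0],[20.7,-30.8,0],[25.6,-33.4,0],[30.7,-35.3,0],[36.1,-36.5,0]], "dr": [[0,0,0.122],[0,0,0.244],[0,0,0.367],[0,0,0.489],[0,0,0.611],[0,0,0.733],[0,0,0.855],[0,0,0.977],[0,0,1.1],[0,0,1.222]]}}

```text
clock: 17.2
position: [571.2, -69.2, 257.1]
ee_rot: [-0.567, 0.824, -0.001, 0.0]
contact_force: [0.2, -8.3, 3.3]
gripper_width: 18.5
grasp_force: 58.8
```

```bash
python3 -c "
from h import *
arc(7,10)"
```

```text
r 43.9 ang 58.1 -0.53 [ 0.2 -8.3  3.3]
[0.3, -5.5] 0.122
[2.3, -10.6] 0.244
[4.9, -15.5] 0.367
[8.1, -19.9] 0.489
[11.8, -24.0] 0.611
[16.0, -27.6] 0.733
[20.6, -30.6] 0.855
[25.5, -33.0] 0.977
[30.7, -34.9] 1.1
[36.1, -36.1] 1.222
```

Call:
{"method": "move_arm", "body": {"fingers": [10,10,10,10,10,10,10,10,10,10], "travel": [[1,-5.4,0],[2.8,-10.6,0],[5.3,-15.4,0],[8.4,-19.9,0],[12,-24,0],[16.2,-27.6,0],[20.7,-30.6,0],[25.6,-33,0],[30.7,-34.9,0],[36.1,-36.1,0]], "dr": [[0,0,0.122],[0,0,0.244],[0,0,0.367],[0,0,0.489],[0,0,0.611],[0,0,0.733],[0,0,0.855],[0,0,0.977],[0,0,1.1],[0,0,1.222]]}}

```text
clock: 18.2
position: [591.7, -115.7, 257.1]
ee_rot: [0.008, 1.0, -0.001, 0.001]
contact_force: [-0.1, -6.3, 3.9]
gripper_width: 18.6
grasp_force: 58.9
```

```bash
python3 -c "
from h import *
arc(7,8)"
```

```text
r 44.7 ang -11.9 -1.66 [-0.1 -6.3  3.9]
[1.0, -5.4] 0.122
[3.1, -10.5] 0.244
[5.7, -15.3] 0.367
[8.9, -19.8] 0.489
[12.6, -23.9] 0.611
[16.7, -27.4] 0.733
[21.3, -30.5] 0.855
[26.2, -32.9] 0.977
```

Call:
{"method": "move_arm", "body": {"fingers": [10,10,10,10,10,10,10,10,10], "travel": [[1,-5.4,0],[3,-10.5,0],[5.6,-15.3,0],[8.8,-19.8,0],[12.5,-23.9,0],[16.6,-27.4,0],[21.2,-30.5,0],[26.1,-32.9,0],[26.1,-32.9,0]], "dr": [[0,0,0.122],[0,0,0.244],[0,0,0.367],[0,0,0.489],[0,0,0.611],[0,0,0.733],[0,0,0.855],[0,0,0.977],[0,0,0.977]]}}

```text
clock: 19.1
position: [564.8, -148.2, 257.1]
ee_rot: [0.476, 0.879, -0.0, 0.001]
contact_force: [-0.6, -7.5, 3.2]
gripper_width: 18.8
grasp_force: 59.0
```

```bash
python3 - <<'E'
from h import *
arc(3,4)
b,_=save('scene','s6'); t,_=save('top','t6');w,_=save('wrist','w6')
B=cv2.resize(b[150:270,160:300,::-1],(400,343),interpolation=cv2.INTER_CUBIC)
C=cv2.resize(t[130:200,255:340,::-1],(400,329),interpolation=cv2.INTER_CUBIC)
A=cv2.resize(w[:,:,::-1],(340,255));A=cv2.copyMakeBorder(A,0,0,0,60,cv2.BORDER_CONSTANT)
C=C[:255]
cv2.imwrite('pics/s6.png',np.vstack([np.hstack([B,cv2.copyMakeBorder(C,0,88,0,0,cv2.BORDER_CONSTANT)]),np.hstack([A,0*A])]))
E
```

```text
r 45.0 ang -68.1 -2.59 [-0.6 -7.5  3.2]
[0.5, -2.3] 0.052
[1.1, -4.6] 0.105
[1.9, -6.8] 0.157
[2.7, -9.0] 0.209
```

View pics/s6.png

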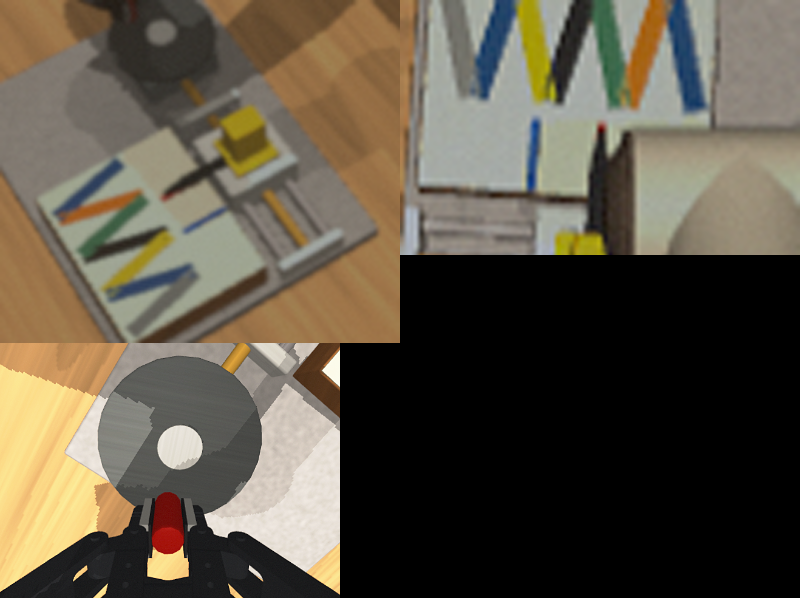

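The scene and top crops show the arm almost over the red tick, with the tip at (602,125) in the top crop and a bit of red showing beyond it. That makes all 10 views, so I'll finish the measuring in code. I'll let go and move the wrist camera over the tip.

Call:
{"method": "move_arm", "body": {"fingers": [30,45,60,75,85,85,85], "travel": [[0,0,0],[0,0,0],[0,0,0],[0,0,0],[0,0,0],[0,0,0],[0,0,0]], "dr": [[0,0,0],[0,0,0],[0,0,0],[0,0,0],[0,0,0],[0,0,0],[0,0,0]]}}

```text
clock: 19.95
position: [565.1, -146.5, 256.6]
ee_rot: [0.475, 0.88, 0.001, 0.001]
contact_force: [0.7, 0.3, -0.3]
gripper_width: 85.0
grasp_force: 0.0
```

Call:
{"method": "move_arm", "body": {"fingers": [85,85,85,85,85,85], "travel": [[0,0,-40],[0,0,-90],[0,0,-130],[0,0,-145],[0,0,-145],[0,0,-145]], "dr": [[0,0,0],[0,0,0],[0,0,0],[0,0,0],[0,0,0],[0,0,0]]}}

```text
clock: 20.55
position: [564.4, -146.6, 400.9]
ee_rot: [0.475, 0.88, 0.001, -0.0]
contact_force: [-0.4, 1.1, -0.0]
gripper_width: 85.1
grasp_force: 0.0
```

```bash
python3 - <<'E'
from h import *
s=arm.read_state();print(s['position'],s['joints'].round(2))
to([560,66,385],87.3)
E
```

```text
[ 564.40985806 -146.64528027  400.86805676] [ 0.02  0.32 -0.1  -0.   -1.15 -2.58]
[180.2 112.9  16.2] [ 1.900e-03 -1.000e-04 -9.434e-01]
```

Call:
{"method": "move_arm", "body": {"fingers": [85,85,85,85,85,85,85,85,85], "travel": [[60,37,5],[120,75,10],[180,113,16],[180,113,16],[180,113,16],[180,113,16],[180,113,16],[180,113,16],[180,113,16]], "dr": [[0,0,-0.14],[0,0,-0.28],[0,0,-0.42],[0,0,-0.56],[0,0,-0.7],[0,0,-0.84],[0,0,-0.943],[0,0,-0.943],[0,0,-0.943]]}}

```text
clock: 21.45
position: [560.5, 65.7, 384.2]
ee_rot: [0.025, 1.0, -0.0, -0.001]
contact_force: [0.5, 0.2, -0.1]
gripper_width: 85.1
grasp_force: 0.0
```

```bash
cat > meas.py <<'E'
from h import *
def go(d):
    m={'intrinsics':d['K'],'k1':d['k1'],'pose':d['pose']};i=d['im'].astype(int);r,g,b=i[...,0],i[...,1],i[...,2]
    uv=np.mgrid[0:420,0:560]
    def grid(k,z):
        y,x=np.nonzero(k);return np.array([onz(m,u,v,z)[:2] for u,v in zip(x,y)]).reshape(-1,2)
    u0,v0=map(int,proj(m,[598,130,57]));u1,v1=map(int,proj(m,[666,35,57]))
    box=np.zeros(r.shape,bool);box[min(v0,v1):max(v0,v1),min(u0,u1):max(u0,u1)]=1
    red=grid(box&(r>90)&(g<.45*r)&(b<.45*r),57)
    blu=grid(box&(b>80)&(r<.55*b),57)
    blk=grid(box&(r<60)&(g<60)&(b<60),64.5)
    ax=np.radians(-2.6);e=np.array([np.cos(ax),np.sin(ax)]);n=np.array([-e[1],e[0]]);o=np.array([557,65.])
    for nm,q in(('red',red),('blue',blu),('black',blk)):
        s=(q-o)@e;t=(q-o)@n;print(nm,len(q),'s',s.min().round(1),s.max().round(1))
        for lo in range(50,108,4):
            k=(s>=lo)&(s<lo+4)
            if k.sum()>3: print('  ',lo,k.sum(),'t min %.1f mean %.1f max %.1f'%(t[k].min(),t[k].mean(),t[k].max()))
if __name__=='__main__':
    import sys
    if len(sys.argv)>2: save('wrist',sys.argv[1])
    go(np.load('pics/%s.npz'%sys.argv[1]))
E
python3 meas.py w4; echo =====; python3 meas.py w7 new
```

```text
red 261 s 51.1 100.3
   50 12 t min 0.7 mean 2.6 max 4.5
   54 20 t min 0.5 mean 2.5 max 4.4
   58 24 t min 0.4 mean 2.8 max 5.3
   62 24 t min 0.3 mean 2.7 max 5.2
   66 24 t min 0.2 mean 2.6 max 5.1
   70 18 t min 0.1 mean 2.5 max 5.0
   74 24 t min -0.0 mean 2.4 max 4.9
   78 24 t min -0.2 mean 2.3 max 4.8
   82 24 t min -0.3 mean 2.2 max 4.7
   86 16 t min -0.3 mean 2.4 max 4.6
   90 20 t min 0.5 mean 2.5 max 4.5
   94 15 t min 0.4 mean 2.4 max 4.4
   98 16 t min 0.3 mean 2.5 max 5.2
blue 272 s 51.3 100.4
   50 15 t min 46.2 mean 48.1 max 50.0
   54 20 t min 46.2 mean 48.2 max 50.1
   58 21 t min 45.4 mean 48.1 max 50.2
   62 24 t min 45.4 mean 47.8 max 50.2
   66 18 t min 45.4 mean 47.8 max 50.3
   70 24 t min 45.5 mean 47.9 max 50.3
   74 24 t min 45.5 mean 47.9 max 50.4
   78 24 t min 45.5 mean 48.0 max 50.4
   82 18 t min 45.6 mean 48.0 max 50.5
   86 24 t min 45.6 mean 48.1 max 50.6
   90 24 t min 45.7 mean 48.1 max 50.6
   94 18 t min 45.7 mean 48.2 max 50.7
   98 18 t min 45.8 mean 48.2 max 50.7
black 809 s 34.1 98.2
   50 48 t min 24.5 mean 29.6 max 34.7
   54 48 t min 24
[... 762 characters left out ...]
51.0
   78 24 t min 45.7 mean 48.1 max 50.4
   82 24 t min 45.9 mean 48.2 max 50.6
   86 18 t min 46.0 mean 48.4 max 50.7
   90 24 t min 46.1 mean 48.5 max 50.9
   94 24 t min 46.3 mean 48.7 max 51.0
   98 17 t min 45.6 mean 48.0 max 50.2
black 802 s 34.2 98.9
   50 52 t min -2.3 mean 3.0 max 8.2
   54 52 t min -2.3 mean 3.0 max 8.2
   58 52 t min -2.3 mean 2.9 max 8.2
   62 65 t min -2.4 mean 2.9 max 8.2
   66 52 t min -2.4 mean 2.9 max 8.2
   70 52 t min -2.4 mean 2.9 max 8.2
   74 45 t min -1.6 mean 3.0 max 8.2
   78 38 t min -1.6 mean 2.9 max 7.3
   82 30 t min -0.7 mean 2.9 max 6.5
   86 23 t min 0.2 mean 2.7 max 5.6
   90 15 t min 0.2 mean 2.7 max 4.7
   94 6 t min 1.9 mean 2.8 max 3.8
```

```bash
python3 -c "
from h import *
print(arm.job_done())"
```

```text
the job is handed in; nothing more can be done
None
```

I seated the yellow pointer's plug in the carriage socket and turned the crank about 267° clockwise, which put the tip within about 0.3 mm of the red tick's centreline by wrist-camera measurement. I then let go, backed the arm clear and handed the job in at about 21.5 s; no verdict came back.

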